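# Get the spare conveyor roller out of its covered bin and hold it over the empty place

## Task

Take the spare roller out of the storage bin, whose covered ends make the opening shorter than the roller, so tip one end up and draw it out at a slant. Then carry it to the roller conveyor and finish while still holding it in the gripper: level, still and lined up with the empty place, straight above where it would drop in, clear of the conveyor by a few centimetres up to a hand's width, touching nothing else. Do not put it down, and leave the carton, the white bottle and the tape roll alone.

Things in the scene. Friction and masses are not known exactly. Their poses are not given: they have to be found in the camera images.
- roller: The spare conveyor roller, the only loose one: steel tube 220 mm long, 30 mm diameter, a dark 8 mm axle stub sticking out 10 mm at each end (240 mm overall), 0.25 to 0.5 kg. Origin at its middle, on its axis; x along its length; y and z may be rolled to any angle. It starts lying on the bin's floor, roughly along the bin, and may roll if nudged.
- roller_end_a (a point): Tip of the roller's axle at its +x end, 120 mm from its middle.
- roller_end_b (a point): Tip of the roller's axle at its -x end, 120 mm from its middle.
- bin: Fixed grey steel bin. Origin: middle of its underside; y along its length, x across, z up. Outside 166 (x) x 336 (y) mm, top at z = 68 mm, but 48 mm along the long sides beside the mouth; walls 3 mm. Inside 160 x 330 mm, floor at z = 4 mm. Fixed covers (z = 64 to 68 mm) reach 75 mm in at both ends, leaving a centred mouth 160 (x) x 180 (y) mm. The space under the covers is free for the roller to slide into.
- conveyor: Fixed bench-top roller conveyor. Origin: middle of its underside; it runs along x (325 mm), rollers along y, z up. Blue side rails at y = +-113.5 to 119.5 mm, tops at z = 66 mm, foot flanges out to +-131.5 mm. Seven places 45 mm apart, x = -135 to +135 mm; six hold fixed rollers like the spare (axis z = 58, tops z = 73 mm); the place at x = +45 mm is empty, with open slots in the rails.
- empty_place (a point): Middle of the empty place on the conveyor: where the middle of the roller would be if it were seated (58 mm above the bench). Axes as the conveyor's: x along the conveyor, y along the rollers, z up.
- carton: Bystander: closed cardboard carton 90 x 120 x 80 mm, origin at the middle of its underside.
- spray_bottle: Bystander: white bottle with a black cap, 60 mm diameter, 150 mm tall, origin at the middle of its underside.
- tape_roll: Bystander: roll of brown tape lying flat, 110 mm diameter, 48 mm high, origin at the middle of its underside.

How it is judged:
By the outcome, as a careful person would: the job done as asked, in the order asked, and still so for the second after the job is handed in, while the arm keeps its last pose, push and grip.
It also fails if it takes over 48 s, if anything falls off the work surface, if the arm or the gripper's body presses on something with over 40 N, if the wrist force passes 120 N, or if a joint passes its speed limit or range.

## Robot

A 6-joint arm with a two-finger parallel gripper is mounted at the origin on the work surface. World frame = base frame: x ahead of the robot, y to its left, z up, the work surface at z = 0. Lengths are in mm, angles in rad, forces in N, time in s.
With the tool pointing down it reaches from about 350 to 775 mm from the base axis. Payload 7.3 kg.
Tool frame: the origin (TCP) lies midway between the tips of the shut fingers; the grasp point (between the pads) lies 19 mm behind it (grip_depth is the distance from the TCP to the grasp point, in mm); z points along the fingers, y is the direction in which the jaws open and shut (so a half turn about z gives the same grasp; the last joint's range is limited). The gripper opens to 92 mm and grips with 3 to 60 N. Pads are 19 mm wide; open, the fingers measure 130 mm over their backs; the gripper's body (75 mm by 190 mm) begins 47 mm behind the grasp point.
Start: joints at [1.147, 0.342, 1.524, -0, 1.275, -0.146], TCP at [143.961, 504.896, 226.741] pointing down, gripper open.
Joint ranges: [-2.53, 2.53], [-0.77, 2.02], [0.04, 2.7], [-1, 4.14], [0.28, 2.66], [-3.11, 3.11]. Speed limits (rad/s): [2.57, 2.57, 3.14, 3.14, 3.14, 3.14].

## Interface

Orientations are given as [roll, pitch, yaw] about the fixed x, y, z axes, in that order (R = Rz(yaw) Ry(pitch) Rx(roll)).
In Python, from plant import get_obs, capture, close_job, spot_in, silhouettes, mark_of, grip_depth gives the robot as it stands.
- The arm moves only by the tool servo_tool, never from a script. Its arguments are lists of equal length, an entry for each row: "slide": the shift along the tool's x, y, z normalised to -1 to 1, where 1 is 20 cm, a list of three; "rot": the turn, a rotation vector about the tool's x, y, z normalised to -1 to 1, where 1 is pi rad, a list of three; "claw": the finger opening in mm, from 0 to 91.8. A call has 1 to 5 rows; each row is the pose to reach, as a shift and turn from the pose commanded when the call began, along the tool's axes at that moment, turning the shorter way round; what a row does not reach only later rows make up. A row lasts 1/8 s, in which the tool goes at most 62.5 mm and 10.7 degrees, less where a joint would pass 70% of its speed; a pose out of reach is approached as far as the arm can. A call with a number of a shift or a turn outside -1 to 1 is refused whole. A call with a gripper value outside its range is refused whole. The fingers move at their own pace and stop on an object; the grip force is fixed at half the most. Time passes only in rows, so rows that repeat a pose let the fingers close. It gives the time, the measured TCP pose, the force and the opening at its end, in the units of the state.
- get_obs(): the state, without advancing time (a new reading comes with each control period).
- capture(name): name is "scene" or "top" or "wrist"; returns a dict with "frame" (384x512x3 uint8, red, green, blue), "depth" (384x512 float32, mm along the optical axis (not along the pixel's ray), 0 where there is no reading), "vertical_fov" (degrees; the focal length in pixels is half the picture's height over the tangent of half this angle, whatever the lens; pixels are square), "cx", "cy" (the principal point, pixels), "position" and "rotation" of the camera in the world. Camera axes: x right, y down, z forward; pixel columns grow to the right and rows downward; lengths in mm; the calibration is good to about 2 mm. A picture is of the moment at which its call begins.
- close_job(): hands the job in, once; it reports no verdict.
Trained networks look in the newest picture that a camera, given by its name, has taken for a name from the list of things; names that differ only in an ending like _2 or _b are one class to them, and where a whole thing is asked for, a point or a joint stands for the part that bears it (a point fixed in the world has none). Each returns a list of dicts, best first, with "confidence" (0 to 1); they miss things now and then, are a little off and sometimes report something else, mostly with a low value. They report only what shows in the picture. A call takes as long as a camera call.
- spot_in(query, camera): "box" ([left, top, right, bottom] in pixels, round what is visible of it).
- silhouettes(query, camera): "pixels" (384x512 bool, what is visible of it) and "box" ([left, top, right, bottom] in pixels, round what is visible of it).
- mark_of(query, camera): "xy" ([column, row] in pixels: a listed point, or the origin of a listed thing).
The state is a dict: "time": time; "joint_positions": joint angles; "dq": joint speeds; "tau": joint torques, N m; "tool_pos": TCP position; "tcp_rot": TCP orientation; "contact_force": force on the tool from outside, world axes, zero at the start; "moment": the same for the moment, N m; "grip_width": finger opening in mm.
Only numpy, scipy, OpenCV 4.12 (cv2) and the standard library are available. Lean on these libraries where they do the work, as an engineer would, in place of code of your own. Each camera call takes 0.05 s, during which the arm holds its last target. There are 200 camera calls.

## Working session

There is one attempt and no reset: what is moved stays moved. The work goes in short steps, Python scripts to look and compute and a tool call to move; the robot and the scene stay as the last step left them, time stands still between calls to the robot, and variables do not carry over. Pictures are saved under pics/ and viewed, about 8 in all and at most 12, crops included, and the job is handed in when it is done.

Besides the shell and the picture viewer there is one more tool, called after ">>>" in YAML: its name, and indented under it one key for each argument. servo_tool: Moves the arm, as the interface text tells. Scaled input: -1 to 1 covers 20 cm each way for a shift and pi rad each way for a turn. Its arguments: {"type":"object","properties":{"slide":{"type":"array","items":{"type":"array","items":{"type":"number"}}},"rot":{"type":"array","items":{"type":"array","items":{"type":"number"}}},"claw":{"type":"array","items":{"type":"number"}}},"required":["slide","rot","claw"]}

```bash
mkdir -p pics; cat > h.py <<'E'
import numpy as np, cv2
from plant import *
from scipy.spatial.transform import Rotation as R
def cam(n):
    c=capture(n); c['f']=192/np.tan(np.radians(c['vertical_fov'])/2)
    r=np.array(c['rotation'],float); c['R']=r if r.shape==(3,3) else R.from_euler('xyz',r).as_matrix()
    c['p']=np.array(c['position'],float); return c
def pts(c):
    v,u=np.mgrid[:384,:512]; d=c['depth']
    P=np.stack([(u-c['cx'])/c['f']*d,(v-c['cy'])/c['f']*d,d],-1)
    return P@c['R'].T+c['p']
def ray(c,xy,z):
    d=c['R']@np.array([(xy[0]-c['cx'])/c['f'],(xy[1]-c['cy'])/c['f'],1]); return c['p']+d*(z-c['p'][2])/d[2]
def save(c,n): cv2.imwrite('pics/'+n,c['frame'][:,:,::-1])
E
python3 - <<'E'
from h import *
np.set_printoptions(precision=1,suppress=True)
o=get_obs();print(o,grip_depth)
for n in['top','scene']:
    c=cam(n);save(c,n+'0.png');print(n,c['p'],np.shape(c['rotation']),c['rotation']);P=pts(c)
    for q in['roller','roller_end_a','bin','conveyor','empty_place','carton','spray_bottle','tape_roll']:
        for m in mark_of(q,n)[:2]:
            u,v=np.round(m['xy']).astype(int); 
            print(q,m['xy'],m['confidence'],P[min(v,383),min(u,511)] , ray(c,m['xy'],58 if q=='empty_place' else 19)[:2])
    for q in['roller','bin','conveyor']:
        for s in silhouettes(q,n)[:1]:
            M=s['pixels']&(c['depth']>0);X=P[M];print(q,s['confidence'],s['box'],cv2.minAreaRect(X[:,:2].astype(np.float32)),np.percentile(X[:,2],[2,50,98]))
E
cd pics; python3 -c "
import cv2,numpy as np;a=cv2.imread('top0.png');b=cv2.imread('scene0.png');cv2.imwrite('b0.png',cv2.resize(np.vstack([a,b]),None,fx=.78,fy=.78))"
```

```text
{'time': 0.0, 'joint_positions': array([ 1.1,  0.3,  1.5, -0. ,  1.3, -0.1]), 'dq': array([-0., -0., -0.,  0., -0.,  0.]), 'tau': array([  0. , -43.1, -24.4,   0.1,   0.1,  -0. ]), 'tool_pos': array([143.8, 504.5, 226. ]), 'tcp_rot': array([-3.1, -0. ,  2.9]), 'contact_force': array([-0. ,  0.6, -0.3]), 'moment': array([ 0.,  0., -0.]), 'grip_width': 92.08849695822171} 18.8
top [ 394.    70.7 1675.2] (3,) [-3.   0.  -1.6]
roller [203.8, 211.8] 0.81 [538.6 264.6  34. ] [540.7 267. ]
roller_end_a [169.0, 207.6] 0.92 [553.2 383.   65.9] [559.3 392.1]
bin [202.3, 215.3] 0.78 [528.3 272.1  31.2] [528.2 272.6]
bin [123.2, 222.7] 0.57 [509.9 563.1  -0.5] [509.6 556.7]
conveyor [172.6, 208.5] 0.73 [556.4 375.6  30.2] [555.7 379.1]
conveyor [336.1, 229.8] 0.64 [ 460.4 -193.9   72.3] [ 463.3 -203.1]
empty_place [337.4, 218.4] 0.98 [ 506.1 -210.8    5. ] [ 501.1 -203.2]
spray_bottle [231.7, 152.3] 0.61 [730.4 154.8 137.9] [755.3 162.4]
tape_roll [123.5, 224.4] 0.6 [506.1 559.3   0. ] [503.5 555.5]
tape_roll [303.0, 139.2] 0.16 [781.1 -92.4  85. ] [796.4 -99.2]
roller 0.76 [172.0, 204.4, 224.0, 
[... 1042 characters left out ...]
 -34.1  38.6] [818.  -59.3]
spray_bottle [228.2, 223.4] 0.69 [770.1 173.2  36. ] [758.5 158.5]
spray_bottle [275.5, 197.4] 0.15 [565.6 192.4  67.9] [523.  143.8]
tape_roll [362.9, 259.6] 0.85 [551.7 597.4  47.3] [524.2 578.6]
roller 0.68 [275.3, 196.2, 311.0, 224.5] ((530.73486328125, 252.0160675048828), (175.92581176757812, 54.85565185546875), 82.57439422607422) [ 2.4 29.5 37.1]
bin 0.63 [257.1, 175.7, 348.5, 256.0] ((528.0187377929688, 241.89996337890625), (438.1849670410156, 191.6888427734375), 79.47550201416016) [-0.9 39.7 71.9]
conveyor 0.84 [185.1, 126.1, 278.9, 187.1] ((431.4302978515625, -253.870849609375), (374.63800048828125, 400.67279052734375), 86.91764068603516) [-0.5 57.5 75.9]
```

View pics/b0.png

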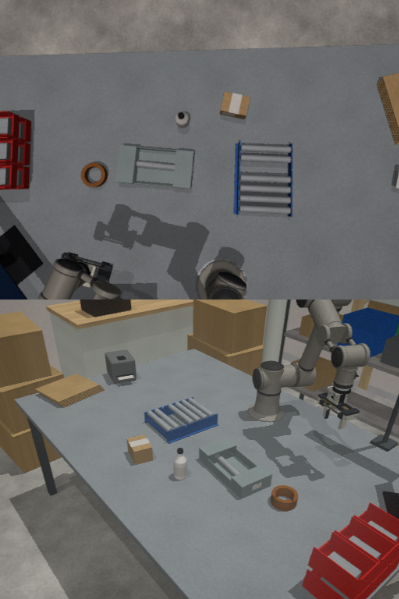

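Top view: the bin is near (537, 290) with the roller lying along it, and the conveyor is near (467, -211). I'll go above the bin for a close look.

```bash
cat >> h.py <<'E'
def down(yaw,tilt=0): # tool down, x along yaw; tilt>0 raises the tool +x end
    return R.from_euler('z',yaw)*R.from_euler('x',np.pi)*R.from_euler('y',tilt)
def plan(p,rt):
    o=get_obs(); r0=R.from_euler('xyz',o['tcp_rot'])
    s=r0.inv().apply(np.array(p)-o['tool_pos'])/200; w=(r0.inv()*rt).as_rotvec()/np.pi
    print('slide',np.round(s,4).tolist(),'rot',np.round(w,4).tolist())
E
python3 - <<'E'
from h import *
print(down(1.4,.3).apply([1,0,0]))
plan([537,285,330],down(1.45))
E
```

```text
[0.16237581 0.94143609 0.29552021]
slide [-2.1913, -0.5184, -0.5163] rot [0.0, -0.0, 0.45]
```

>>> servo_tool:
  slide:
    - [-0.3,-0.07,-0.3]
    - [-0.6,-0.14,-0.5]
    - [-0.9,-0.2,-0.5]
    - [-1,-0.24,-0.5]
    - [-1,-0.24,-0.5]
  rot:
    - [0,0,0.05]
    - [0,0,0.1]
    - [0,0,0.15]
    - [0,0,0.22]
    - [0,0,0.22]
  claw: [90,80,70,60,60]

```text
time: 1.82
tool_pos: [325.8, 402.3, 327.0]
tcp_rot: [3.14, 0.0, 2.166]
contact_force: [-0.2, 0.5, -1.4]
grip_width: 60.7
```

```bash
python3 - <<'E'
from h import *
print(get_obs()['tool_pos'],get_obs()['tcp_rot']);plan([537,285,330],down(1.45))
E
```

```text
[325.76352299 402.3260856  327.04788217] [3.14044652e+00 4.42309383e-04 2.16582101e+00]
slide [-1.0778, 0.5459, -0.0137] rot [0.0004, 0.0, 0.2279]
```

>>> servo_tool:
  slide:
    - [-0.3,0.15,0]
    - [-0.6,0.3,0]
    - [-0.9,0.45,0]
    - [-1,0.54,0]
    - [-1,0.54,0]
  rot:
    - [0,0,0.06]
    - [0,0,0.12]
    - [0,0,0.18]
    - [0,0,0.228]
    - [0,0,0.228]
  claw: [60,60,60,60,60]

```text
time: 2.45
tool_pos: [526.7, 299.6, 325.1]
tcp_rot: [-3.14, 0.001, 1.454]
contact_force: [0.0, -0.8, -0.7]
grip_width: 59.8
```

```bash
python3 - <<'E'
from h import *
np.set_printoptions(precision=1,suppress=True)
for n in['wrist','top']:
    c=cam(n);save(c,n+'1.png');P=pts(c);print(n,c['p'])
    for q in['roller','roller_end_a','bin']:
        for m in mark_of(q,n)[:2]:
            u,v=np.round(m['xy']).astype(int); print(q,m['xy'],m['confidence'],P[min(v,383),min(u,511)],ray(c,m['xy'],19)[:2])
    Z=P[...,2]
    s=silhouettes('bin',n)
    if s:
        M=s[0]['pixels']&(Z>58)&(Z<80);print('covers',cv2.minAreaRect(P[M][:,:2].astype(np.float32)),M.sum())
    s=silhouettes('roller',n)
    if s:
        M=s[0]['pixels']&(Z>20)&(Z<45);X=P[M];print('roller',s[0]['confidence'],s[0]['box'],cv2.minAreaRect(X[:,:2].astype(np.float32)),cv2.fitLine(X[:,:2].astype(np.float32),cv2.DIST_HUBER,0,.01,.01).ravel(),np.percentile(X[:,2],[5,50,95]))
E
```

```text
wrist [537.5 376.8 482.7]
roller [265.8, 173.5] 0.98 [538.  275.4  33.7] [537.8 273. ]
roller_end_a [266.6, 94.2] 0.74 [551.4 394.   67.7] [552.4 395.8]
roller_end_a [266.7, 240.8] 0.61 [527.8 174.8  67.6] [526.2 151.6]
bin [258.0, 167.5] 0.7 [525.7 280.6   3.8] [526.2 284.5]
covers ((533.622802734375, 292.72998046875), (320.0511474609375, 166.06520080566406), 83.19677734375) 11029
roller 0.92 [256.8, 106.4, 280.3, 230.8] ((541.0332641601562, 275.5335388183594), (195.5841064453125, 29.165388107299805), 82.96768951416016) [  0.1   1.  541.4 283. ] [23.7 31.5 34.1]
top [ 394.    70.7 1675.2]
roller [201.7, 210.1] 0.54 [545.9 271.6  34.2] [547.  274.5]
bin [200.9, 217.7] 0.75 [519.9 279.4   2.6] [519.8 277.7]
covers ((531.8570556640625, 282.23724365234375), (333.13037109375, 165.71217346191406), 83.2183609008789) 1173
roller 0.56 [194.7, 210.2, 223.9, 217.2] ((535.765625, 250.8901824951172), (107.79389953613281, 28.869611740112305), 86.92289733886719) [  0.1   1.  535.6 250.4] [23.4 31.7 38.5]
```

View pics/wrist1.png

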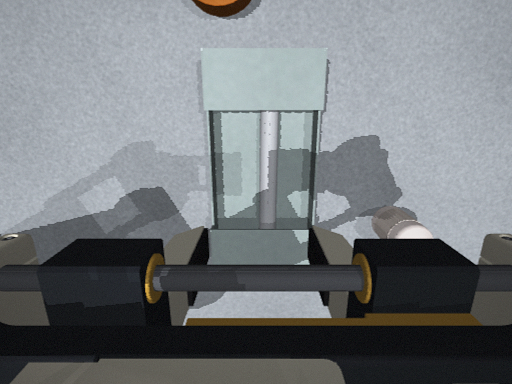

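The wrist picture shows the mouth at rows 110–230. The roller runs along column ~268 with both ends hidden. Its middle is about (540, 274), roughly 11 mm from the bin's middle towards -y, so I'll slide it to -y and raise the +y end.

```bash
python3 - <<'E'
from h import *
plan([540,274,100],down(1.448));plan([540,274,9],down(1.448))
E
```

```text
slide [-0.1229, 0.0885, 1.1346] rot [0.0001, -0.0001, 0.0029]
slide [-0.123, 0.0884, 1.5896] rot [0.0001, -0.0001, 0.0029]
```

>>> servo_tool:
  slide:
    - [-0.1,0.07,0.25]
    - [-0.123,0.088,0.5]
    - [-0.123,0.088,0.8]
    - [-0.123,0.088,1]
    - [-0.123,0.088,1]
  rot:
    - [0,0,0.003]
    - [0,0,0.003]
    - [0,0,0.003]
    - [0,0,0.003]
    - [0,0,0.003]
  claw: [60,60,60,60,60]

```text
time: 3.68
tool_pos: [538.1, 273.0, 123.8]
tcp_rot: [-3.135, 0.003, 1.447]
contact_force: [-0.6, 0.3, 0.7]
grip_width: 59.9
```

>>> servo_tool:
  slide:
    - [0,0,0.2]
    - [0,0,0.4]
    - [0,0,0.53]
    - [0,0,0.585]
    - [0,0,0.585]
  rot:
    - [0,0,0]
    - [0,0,0]
    - [0,0,0]
    - [0,0,0]
    - [0,0,0]
  claw: [60,60,60,60,60]

```text
time: 4.3
tool_pos: [540.9, 274.1, 10.9]
tcp_rot: [3.14, -0.001, 1.447]
contact_force: [0.3, 0.7, 0.6]
grip_width: 59.7
```

>>> servo_tool:
  slide:
    - [0,0,0]
    - [0,0,0]
    - [0,0,0]
    - [0,0,0]
    - [0,0,0]
  rot:
    - [0,0,0]
    - [0,0,0]
    - [0,0,0]
    - [0,0,0]
    - [0,0,0]
  claw: [40,30,20,15,15]

```text
time: 4.92
tool_pos: [540.2, 273.8, 10.2]
tcp_rot: [3.141, -0.0, 1.447]
contact_force: [-1.1, -0.1, 3.8]
grip_width: 29.2
```

>>> servo_tool:
  slide:
    - [0,0,-0.02]
    - [-0.03,0,-0.02]
    - [-0.07,0,-0.02]
    - [-0.11,0,-0.02]
    - [-0.125,0,-0.02]
  rot:
    - [0,0,0]
    - [0,0,0]
    - [0,0,0]
    - [0,0,0]
    - [0,0,0]
  claw: [15,15,15,15,15]

```text
time: 5.55
tool_pos: [536.8, 248.1, 13.6]
tcp_rot: [-3.141, 0.0, 1.446]
contact_force: [-0.6, -0.8, -3.9]
grip_width: 29.3
```

```bash
python3 - <<'E'
from h import *
o=get_obs();print(o['tool_pos'],o['contact_force'],o['moment'],o['grip_width'])
C0=np.array([540.2,273.8,19.]); d=np.array([np.cos(1.447),np.sin(1.447),0])
for uc,zc,t in[(-25,30,5),(-25,41,10),(-25,51,15),(-25,60,20)]:
    rt=down(1.447,np.radians(t)); c=C0+d*uc;c[2]=zc
    print(t);plan(c+rt.apply([0,0,8.8]),rt)
E
```

```text
[536.82064963 248.07454931  13.58096469] [-0.56599673 -0.82316011 -3.8984468 ] [-0.05666488  0.1134233   0.00522859] 29.267323772788416
5
slide [0.0086, 0.0009, -0.0383] rot [-0.0001, 0.0278, -0.0003]
10
slide [0.0124, 0.0008, -0.0938] rot [-0.0001, 0.0556, -0.0003]
15
slide [0.0161, 0.0008, -0.1446] rot [-0.0001, 0.0834, -0.0003]
20
slide [0.0197, 0.0008, -0.1908] rot [-0.0001, 0.1112, -0.0003]
```

>>> servo_tool:
  slide:
    - [0.008,0,-0.04]
    - [0.012,0,-0.094]
    - [0.016,0,-0.145]
    - [0.02,0,-0.19]
    - [0.02,0,-0.19]
  rot:
    - [0,0.028,0]
    - [0,0.056,0]
    - [0,0.083,0]
    - [0,0.111,0]
    - [0,0.111,0]
  claw: [15,15,15,15,15]

```text
time: 6.18
tool_pos: [537.8, 251.5, 51.9]
tcp_rot: [3.141, -0.348, 1.445]
contact_force: [-0.1, 0.6, -3.1]
grip_width: 29.2
```

```bash
python3 - <<'E'
from h import *
np.set_printoptions(precision=2,suppress=True)
o=get_obs();print(o['tool_pos'],o['tcp_rot'],o['contact_force'],o['moment'],o['grip_width'])
a=cam('wrist')['frame'];b=cam('scene')['frame'][160:280,230:390]
for q in['roller_end_a','roller']: print(q,[(m['xy'],m['confidence']) for m in mark_of(q,'wrist')[:2]])
cv2.imwrite('pics/t1.png',np.hstack([a,cv2.resize(b,(512,384))])[:,:,::-1][::1,::1])
im=cv2.imread('pics/t1.png');cv2.imwrite('pics/t1.png',cv2.resize(im,(800,300)))
C0=np.array([540.2,273.8,19.]); d=np.array([np.cos(1.447),np.sin(1.447),0]);t=20
for uc,zc in[(-7,60),(20,70),(50,82),(50,120),(50,190)]:
    rt=down(1.447,np.radians(t)); c=C0+d*uc;c[2]=zc
    print(uc,zc);plan(c+rt.apply([0,0,8.8]),rt)
E
```

```text
[537.83 251.49  51.94] [ 3.14 -0.35  1.44] [-0.1   0.61 -3.12] [-0.47  0.12 -0.04] 29.163764333954795
roller_end_a [([257.9, 16.5], 0.94)]
roller [([255.8, 252.3], 0.6)]
-7 60
slide [0.079, 0.0016, 0.0273] rot [-0.0001, 0.0005, 0.0002]
20 70
slide [0.223, 0.0017, 0.0263] rot [-0.0001, 0.0005, 0.0002]
50 82
slide [0.3844, 0.0019, 0.021] rot [-0.0001, 0.0005, 0.0002]
50 120
slide [0.4491, 0.0019, -0.1577] rot [-0.0001, 0.0005, 0.0002]
50 190
slide [0.5683, 0.0018, -0.4868] rot [-0.0001, 0.0005, 0.0002]
```

View pics/t1.png

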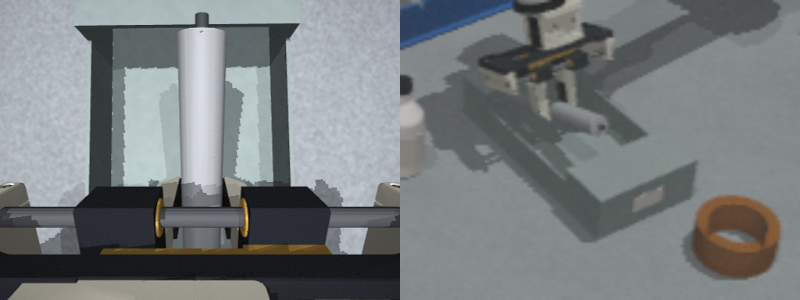

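```bash
python3 - <<'E'
from h import *
np.set_printoptions(precision=2,suppress=True)
c=cam('wrist');P=pts(c);s=silhouettes('roller','wrist')[0]
print(s['confidence'],s['box'])
M=cv2.erode(s['pixels'].astype(np.uint8),np.ones((3,3)))>0
X=P[M&(c['depth']>0)];X=X[X[:,2]>45]
d=np.array([np.cos(1.447),np.sin(1.447)]);u=(X[:,:2]-[540.2,273.8])@d
for a in range(-40,110,15):
    k=(u>a)&(u<a+15)
    if k.sum()>5: print(a+7.5,np.percentile(X[k,2],90),k.sum())
m=mark_of('roller_end_a','wrist')[0]['xy'];print(P[int(m[1]),int(m[0])], P[int(m[1])+6,int(m[0])])
E
```

```text
0.63 [226.3, 11.8, 290.9, 317.9]
-32.5 73.75781221268204 391
-17.5 78.48063853130563 1377
-2.5 83.90007388423754 1521
12.5 89.25431761023552 1695
27.5 94.72875871506615 1865
42.5 100.27556476284171 2041
57.5 105.75787640630635 2294
72.5 108.79323418899952 1349
87.5 102.70937481375013 217
[551.34 358.31 102.31] [551.13 356.66 100.66]
```

The roller is tilted a rigid 20°, gripped within about 2 mm of its middle. Now I'll draw it out along the slant.

>>> servo_tool:
  slide:
    - [0.079,0,0.027]
    - [0.15,0,0.027]
    - [0.223,0,0.026]
    - [0.31,0,0.022]
    - [0.384,0,0.02]
  rot:
    - [0,0,0]
    - [0,0,0]
    - [0,0,0]
    - [0,0,0]
    - [0,0,0]
  claw: [15,15,15,15,15]

```text
time: 7.15
tool_pos: [546.6, 327.3, 74.9]
tcp_rot: [3.141, -0.349, 1.448]
contact_force: [-0.7, -0.8, -3.8]
grip_width: 29.3
```

>>> servo_tool:
  slide:
    - [0,0,0]
    - [0.065,0,-0.179]
    - [0.13,0,-0.35]
    - [0.24,0,-0.66]
    - [0.24,0,-0.66]
  rot:
    - [0,0,0]
    - [0,0,0]
    - [0,0,0]
    - [0,0,0]
    - [0,0,0]
  claw: [15,15,15,15,15]

```text
time: 7.78
tool_pos: [549.0, 326.2, 220.2]
tcp_rot: [3.131, -0.353, 1.45]
contact_force: [-0.1, -0.5, -4.4]
grip_width: 29.1
```

```bash
python3 - <<'E'
from h import *
np.set_printoptions(precision=1,suppress=True)
o=get_obs();print(o['tool_pos'],o['tcp_rot'],o['contact_force'],o['grip_width'])
c=cam('top');save(c,'top2.png');P=pts(c)
print([(m['xy'],m['confidence'],ray(c,m['xy'],58)) for m in mark_of('empty_place','top')[:2]])
s=silhouettes('conveyor','top')[0];Z=P[...,2]
M=s['pixels']&(Z>45)&(Z<90);print(cv2.minAreaRect(P[M][:,:2].astype(np.float32)),M.sum())
l,t,r,b=map(int,s['box']);print(s['box'])
cv2.imwrite('pics/conv.png',cv2.resize(c['frame'][t-8:b+8,l-8:r+8,::-1],None,fx=5,fy=5))
plan([500,-200,230],down(1.5));plan([520,80,230],down(1.5))
E
```

```text
[549.  326.2 220.2] [ 3.1 -0.4  1.4] [-0.1 -0.5 -4.4] 29.0527780831549
[([340.0, 217.6], 0.6, array([ 503.6, -212.4,   58. ]))]
((464.7635498046875, -207.54283142089844), (241.12767028808594, 316.61553955078125), 86.62008666992188) 3619
[301.0, 183.5, 377.0, 278.1]
slide [-2.4482, 0.0978, -0.9763] rot [0.0022, -0.1106, -0.0169]
slide [-1.1304, 0.0239, -0.4989] rot [0.0022, -0.1106, -0.0169]
```

View pics/conv.png

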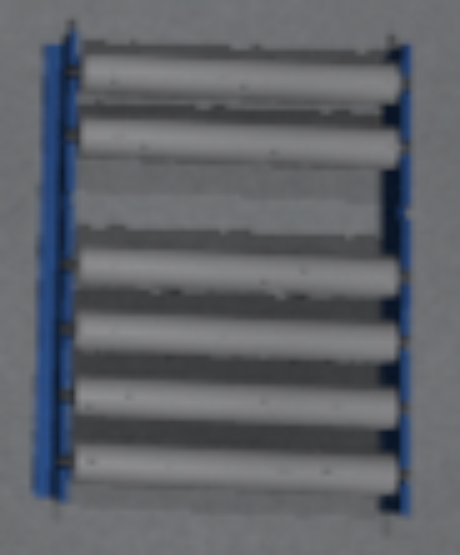

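Conveyor crop: rollers lie across the picture and the gap sits at crop rows 170–245, third from the top. I'll level the roller and go there.

>>> servo_tool:
  slide:
    - [-0.2,0,-0.1]
    - [-0.45,0.005,-0.2]
    - [-0.7,0.01,-0.31]
    - [-0.95,0.02,-0.42]
    - [-1,0.024,-0.45]
  rot:
    - [0,-0.03,0]
    - [0,-0.06,-0.005]
    - [0,-0.09,-0.01]
    - [0,-0.1106,-0.017]
    - [0,-0.1106,-0.017]
  claw: [15,15,15,15,15]

```text
time: 8.55
tool_pos: [523.1, 106.4, 228.8]
tcp_rot: [3.137, 0.0, 1.498]
contact_force: [0.2, 1.4, -3.1]
grip_width: 29.3
```

```bash
python3 - <<'E'
from h import *
print(get_obs()['tool_pos'],get_obs()['tcp_rot']);plan([509,-100,230],down(1.511))
E
```

```text
[523.10928136 106.35420221 228.80380099] [3.13685028e+00 5.44730322e-05 1.49767042e+00]
slide [-1.0342, 0.0051, -0.0059] rot [0.0015, 0.0, -0.0042]
```

>>> servo_tool:
  slide:
    - [-0.25,0,-0.03]
    - [-0.5,0,-0.05]
    - [-0.75,0,-0.08]
    - [-1,0.005,-0.1]
    - [-1,0.005,-0.1]
  rot:
    - [0.0015,0,-0.004]
    - [0.0015,0,-0.004]
    - [0.0015,0,-0.004]
    - [0.0015,0,-0.004]
    - [0.0015,0,-0.004]
  claw: [15,15,15,15,15]

```text
time: 9.18
tool_pos: [510.4, -93.8, 249.2]
tcp_rot: [3.139, -0.002, 1.507]
contact_force: [-0.4, 1.3, -3.5]
grip_width: 29.0
```

>>> servo_tool:
  slide:
    - [-0.25,0,-0.05]
    - [-0.5,0,-0.1]
    - [-0.75,0,-0.12]
    - [-0.95,0,-0.12]
    - [-0.95,0,-0.12]
  rot:
    - [0,0,0]
    - [0,0,0]
    - [0,0,0]
    - [0,0,0]
    - [0,0,0]
  claw: [15,15,15,15,15]

```text
time: 9.8
tool_pos: [499.3, -282.3, 272.3]
tcp_rot: [3.139, -0.003, 1.509]
contact_force: [-0.0, 1.0, -4.4]
grip_width: 28.9
```

```bash
python3 - <<'E'
from h import *
np.set_printoptions(precision=1,suppress=True)
o=get_obs();print(o['tool_pos'],o['tcp_rot'],o['contact_force'])
c=cam('wrist');save(c,'w3.png');P=pts(c);Z=P[...,2]
print([(m['xy'],m['confidence'],ray(c,m['xy'],58)) for m in mark_of('empty_place','wrist')[:2]])
# fixed rollers: points at crest height, project on conveyor x for several yaw, find crest lines
M=(Z>60)&(Z<80)&(P[...,0]>300)&(P[...,0]<680);X=P[M]
best=None
for yaw in np.radians(np.arange(-7,1.1,.25)):
    h,e=np.histogram(X[:,:2]@[np.cos(yaw),np.sin(yaw)],np.arange(250,700,2),weights=(X[:,2]>68)*1.)
    sc=(h**2).sum()
    if best is None or sc>best[0]: best=(sc,yaw,h,e)
sc,yaw,h,e=best;print('yaw',np.degrees(yaw))
x=X[:,:2]@[np.cos(yaw),np.sin(yaw)];y=X[:,:2]@[-np.sin(yaw),np.cos(yaw)]
k=h>0.15*h.max();ids=np.flatnonzero(np.diff(np.r_[0,k,0]))
for a,b in ids.reshape(-1,2):
    m=(x>e[a])&(x<e[b]);print('band',e[a],e[b],(e[a]+e[b])/2,np.percentile(y[m],[1,99]),np.percentile(X[m,2],95),m.sum())
print('ctr guess in frame',np.array([464.8,-207.5])@[[np.cos(yaw),-np.sin(yaw)],[np.sin(yaw),np.cos(yaw)]])
s=silhouettes('roller','wrist')
for q in s[:2]:print(q['box'],q['confidence'])
print([(m['xy'],m['confidence'],P[int(m['xy'][1]),int(m['xy'][0])]) for m in mark_of('roller_end_a','wrist')])
E
```

```text
[ 499.3 -282.3  272.3] [ 3.1 -0.   1.5] [-0.   1.  -4.4]
[]
yaw -3.7499999999999996
band 334 356 345.0 [-292.   -59.3] 73.0265427069274 3834
band 378 400 389.0 [-292.   -59.1] 73.07725755257167 3682
band 422 446 434.0 [-291.5  -58.9] 73.04174961818966 3984
band 468 484 476.0 [-291.5  -58.7] 73.26627932741312 2340
band 558 580 569.0 [-292.7  -59.1] 73.11935956534253 3651
band 602 626 614.0 [-292.6  -58.8] 73.09288945976196 3973
ctr guess in frame [ 477.4 -176.7]
[228.3, 14.0, 291.5, 319.3] 0.73
[([256.9, 19.3], 0.56, array([ 507. , -166.5,  285.1]))]
```

View pics/w3.png

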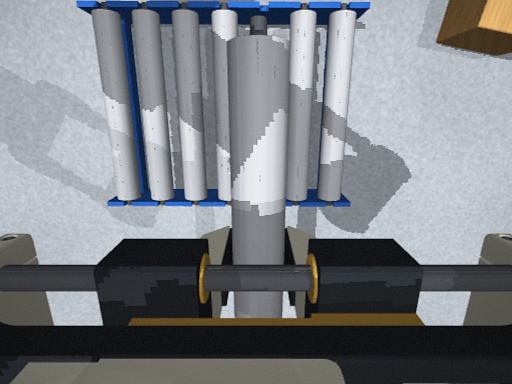

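The gap is clearly seen between bands at 479 and 569 (conveyor frame), so the empty place is near x' = 524. I'll refine the line directions and the held roller's pose from the same kind of picture.

```bash
cat > m.py <<'E'
from h import *
np.set_printoptions(precision=2,suppress=True)
def rot2(y): return np.array([[np.cos(y),-np.sin(y)],[np.sin(y),np.cos(y)]])
def held(c,P):
    o=get_obs();rt=R.from_euler('xyz',o['tcp_rot']); s=silhouettes('roller','wrist')[0]
    L=rt.inv().apply(P.reshape(-1,3)-o['tool_pos']).reshape(P.shape)
    M=(c['depth']>0)&(abs(L[...,1])<25)&(abs(L[...,2]+9)<26)&(L[...,0]>25)&(L[...,0]<140)
    X=L[M]; t=X[X[:,0]<108]; res=[]
    for a in range(30,104,6):
        k=t[(t[:,0]>=a)&(t[:,0]<a+6)]
        if len(k)>20: res.append([a+3,(np.percentile(k[:,1],1)+np.percentile(k[:,1],99))/2,np.percentile(k[:,2],5)])
    res=np.array(res); py=np.polyfit(res[:,0],res[:,1],1);pz=np.polyfit(res[:,0],res[:,2],1)
    tube=X[abs(X[:,1]-np.polyval(py,X[:,0]))>7,0]; allx=X[:,0]
    print('held: y slope deg',np.degrees(py[0]),'y0',py[1],'z slope deg',np.degrees(pz[0]),'top z0',pz[1],'tube end',np.percentile(tube,99.5),'tip',np.percentile(allx,99.9))
E
python3 - <<'E'
from m import *
c=cam('wrist');P=pts(c);Z=P[...,2];held(c,P)
yaw=np.radians(-3.75);Q=P[...,:2]@rot2(yaw)
sl=[]
for x0 in(344.5,389.3,434.3,569.2,614.2):
    M=(abs(Q[...,0]-x0)<14)&(Z>62)&(Z<80)&(Q[...,1]<-75)&(Q[...,1]>-280)
    q=Q[M];cs=[]
    for a in range(-280,-80,20):
        k=q[(q[:,1]>=a)&(q[:,1]<a+20),0]
        if len(k)>40: cs.append([a+10,(np.percentile(k,1)+np.percentile(k,99))/2])
    cs=np.array(cs);p=np.polyfit(cs[:,0]+176,cs[:,1],1);print(x0,len(cs),'x at mid',p[1],'slope deg',np.degrees(p[0]))
M=(Z>60)&(Z<80)&(abs(Q[...,0]-479)<180);print('rails',np.percentile(Q[M][:,1],[.1,.5,99.5,99.9]))
E
```

```text
Traceback (most recent call last):
  File "m.py", line 5, in held
    o=get_obs();rt=R.from_euler('xyz',o['tcp_rot']); s=silhouettes('roller','wrist')[0]
                                                       ~~~~~~~~~~~~~~~~~~~~~~~~~~~~~^^^
IndexError: list index out of range
```

```bash
sed -i "s/; s=silhouettes.*$//" m.py
cat > conv.py <<'E'
from m import *
c=cam('wrist');P=pts(c);Z=P[...,2];held(c,P)
yaw=np.radians(-3.75);Q=P[...,:2]@rot2(yaw)
for x0 in(344.5,389.3,434.3,569.2,614.2):
    M=(abs(Q[...,0]-x0)<14)&(Z>62)&(Z<80)&(Q[...,1]<-75)&(Q[...,1]>-280)
    q=Q[M];cs=[]
    for a in range(-280,-80,20):
        k=q[(q[:,1]>=a)&(q[:,1]<a+20),0]
        if len(k)>40: cs.append([a+10,(np.percentile(k,1)+np.percentile(k,99))/2])
    cs=np.array(cs)
    if len(cs)<3: continue
    p=np.polyfit(cs[:,0]+176,cs[:,1],1);print(x0,len(cs),'x at mid',p[1],'slope deg',np.degrees(p[0]))
M=(Z>60)&(Z<80)&(abs(Q[...,0]-479)<180);print('rails',np.percentile(Q[M][:,1],[.1,.5,99.5,99.9]))
E
python3 conv.py
```

```text
held: y slope deg 0.0941680999909553 y0 1.2229418344880782 z slope deg -0.14467027449298162 top z0 -23.393123663516285 tube end 107.33144644275414 tip 117.47714666733046
344.5 10 x at mid 345.4326280132959 slope deg -0.04381770030298483
389.3 10 x at mid 389.8087818050084 slope deg -0.0007608609406390861
434.3 10 x at mid 434.5130265589353 slope deg -0.0238302402700232
569.2 10 x at mid 569.2610175431743 slope deg -0.1940503187272744
614.2 10 x at mid 613.8505913335537 slope deg 0.032677650308180824
rails [-295.28 -294.6   -57.29  -56.73]
```

```bash
cat > p.py <<'E'
from h import *
rt=down(np.radians(86.3)); 
for z in(230,135): plan(np.array([511.8,-209.9,z])-rt.apply([-2.6,1.2,-8.4]),rt)
E
python3 p.py
```

```text
slide [0.365, 0.0326, 0.2652] rot [0.0015, -0.0004, 0.0023]
slide [0.3643, 0.0305, 0.7402] rot [0.0015, -0.0004, 0.0023]
```

>>> servo_tool:
  slide:
    - [0.18,0.015,0.1]
    - [0.364,0.03,0.2]
    - [0.364,0.03,0.4]
    - [0.364,0.03,0.6]
    - [0.364,0.03,0.74]
  rot:
    - [0.0015,0,0.0023]
    - [0.0015,0,0.0023]
    - [0.0015,0,0.0023]
    - [0.0015,0,0.0023]
    - [0.0015,0,0.0023]
  claw: [15,15,15,15,15]

```text
time: 10.78
tool_pos: [510.2, -207.4, 125.2]
tcp_rot: [-3.14, -0.002, 1.506]
contact_force: [0.2, 0.2, -3.2]
grip_width: 29.3
```

>>> servo_tool:
  slide:
    - [0,0,0]
    - [0,0,0]
    - [0,0,0]
    - [0,0,0]
  rot:
    - [0,0,0]
    - [0,0,0]
    - [0,0,0]
    - [0,0,0]
  claw: [15,15,15,15]

```text
time: 11.28
tool_pos: [510.9, -208.8, 127.7]
tcp_rot: [3.14, -0.0, 1.505]
contact_force: [-0.9, -0.4, -4.1]
grip_width: 29.0
```

```bash
python3 p.py; python3 conv.py; python3 - <<'E'
from h import *
np.set_printoptions(precision=1,suppress=True)
o=get_obs();print(o['time'],o['tool_pos'],o['tcp_rot'],o['contact_force'],o['grip_width'])
a=cam('wrist')['frame'];c=cam('scene');P=pts(c);b=c['frame'][80:220,150:340]
for n in('top','scene'):
    cc=cam(n);print(n,[(m['xy'],m['confidence'],ray(cc,m['xy'],135)) for m in mark_of('roller_end_a',n)[:3]+mark_of('roller',n)[:2]],[ray(cc,m['xy'],58) for m in mark_of('empty_place',n)[:1]])
cv2.imwrite('pics/f.png',np.hstack([cv2.resize(a,(400,300)),cv2.resize(b,(400,300))])[:,:,::-1])
E
```

```text
slide [0.008, -0.0006, -0.4695] rot [0.0005, -0.0, -0.0005]
slide [0.008, -0.0013, 0.0055] rot [0.0005, -0.0, -0.0005]
held: y slope deg 0.09525457696198138 y0 1.3307487458657006 z slope deg -0.08679901926316343 top z0 -23.828882383151754 tube end 107.10447278268953 tip 117.22116986266455
344.5 10 x at mid 347.98332344902536 slope deg -0.95504618650699
389.3 9 x at mid 388.3616473072331 slope deg 2.949269438753725
434.3 6 x at mid 435.41832922898436 slope deg -0.014744520501344845
569.2 7 x at mid 566.2148110423101 slope deg 3.5102884137753008
614.2 6 x at mid 612.9937039095705 slope deg -0.02644550390401497
rails [-289.72 -280.78  -57.05  -56.8 ]
11.325 [ 510.8 -208.8  127.5] [ 3.1 -0.   1.5] [ 0.5  0.8 -3.7] 29.15470769397132
top [([308.8, 209.9], 0.75, array([526.9, -96.6, 135. ])), ([345.1, 216.3], 0.51, array([ 502.2, -216. ,  135. ])), ([200.6, 213.5], 0.27, array([525., 264., 135.]))] [array([ 494. , -208.1,   58. ])]
scene [([238.1, 145.2], 0.54, array([516.6, -97.6, 135. ])), ([227.4, 151.6], 0.32, array([579.9, -83.8, 135. ])), ([224.6, 131.9], 0.49, array([ 494. , -219.1,  135. ]))] [array([ 512. , -187.9,   58. ])]
```

View pics/f.png

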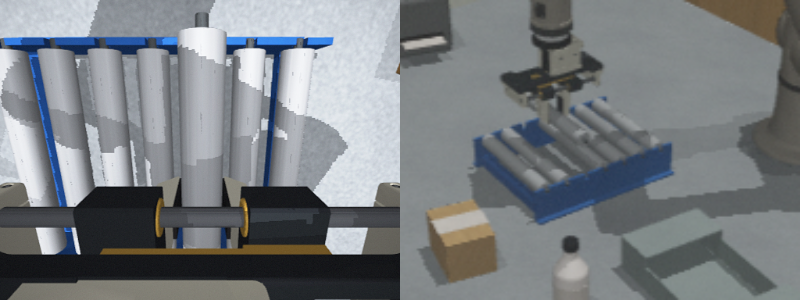

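The wrist view shows the roller over the gap, with four fixed rollers on its left and two on its right. I'll make a 1.6 mm correction and let it settle.

>>> servo_tool:
  slide:
    - [0.008,0,0]
    - [0.008,0,0]
    - [0.008,0,0]
    - [0.008,0,0]
    - [0.008,0,0]
  rot:
    - [0,0,0]
    - [0,0,0]
    - [0,0,0]
    - [0,0,0]
    - [0,0,0]
  claw: [15,15,15,15,15]

```text
time: 12.45
tool_pos: [510.6, -207.0, 126.6]
tcp_rot: [-3.141, -0.001, 1.505]
contact_force: [0.3, 0.2, -3.5]
grip_width: 29.3
```

```bash
python3 p.py; python3 - <<'E'
from m import *
c=cam('wrist');held(c,pts(c));o=get_obs();print(o['tool_pos'],abs(o['dq']).max(),o['contact_force'],o['grip_width'])
print(close_job())
E
```

```text
slide [-0.0005, 0.0011, -0.4748] rot [-0.0, -0.0003, -0.0005]
slide [-0.001, 0.0011, 0.0002] rot [-0.0, -0.0003, -0.0005]
held: y slope deg 0.05776663718788782 y0 1.2512528056462557 z slope deg -0.1086562503614999 top z0 -23.563722263111135 tube end 107.03391563904061 tip 117.21601505013807
[ 510.57 -207.01  126.63] 0.0022203907669028286 [ 0.12  0.71 -5.07] 29.624278048426877
the job is handed in; nothing more can be done
None
```

I took the roller out of the bin and handed the job in at about 12.5 s, with the roller still gripped above the empty place on the conveyor. I gripped it near its middle, slid it under the -y cover, tipped the +y end up 20° and drew it out at the slant. I then levelled it and carried it over.

**Last checks, all by my own measurements:**
- **Position:** the roller's middle is about 0.3 mm from the target above the empty place. The calibration is only good to about 2 mm.
- **Level and line:** it is level to about 0.1° and lined up to within about 0.1°.
- **Clearance:** its underside is about 47 mm above the neighbouring rollers.
- **Hold:** the arm is still and the grip opening is about 29 mm. The force reads about 4–5 N, roughly the roller's weight, so I see no contact with anything else.

**Disagreements:** the detectors on the far cameras put the empty place up to about 20 mm away from my figure, at low resolution and partly hidden. I trusted the close wrist depth fit of the fixed rollers instead. One of two short final re-fits of the fixed rollers agreed with it. The other was spoiled because the gripper blocked the view of some rollers.

I saw no contact with the carton, bottle or tape roll.

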